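# Put the dry printing blocks away in reverse order

### The job

Move the four wooden hand blocks from the white slatted drying rack to the dark storage rack in reverse order, counted from each rack's turned post: the block next to the drying rack's post goes to the felt square farthest from the storage rack's post, and so on along the row, so that the block farthest from the drying post ends next to the storage post. Stand each block upright in the middle of its felt square; never tip one over, and set it down rather than drop it.

Things in the scene. Friction and masses are not known exactly. Their poses are not given: they have to be found in the camera images.
- block_round: Wooden hand printing block: round, 48 mm diameter base, 20 mm high, with a turned pale handle upright in its centre, a round stem 26 mm thick from 26 to 64 mm above the underside (grip here, any yaw), top at 70 mm. About 0.12 kg. Origin: centre of the underside; z up. At the start it stands on its own pad on the drying rack.
- block_square: Wooden hand printing block: square, 40 x 40 mm base, 20 mm high, with a turned pale handle upright in its centre, a round stem 26 mm thick from 26 to 64 mm above the underside (grip here, any yaw), top at 70 mm. About 0.12 kg. Origin: centre of the underside; z up. At the start it stands on its own pad on the drying rack.
- block_cross: Wooden hand printing block: cross-shaped (two 50 x 20 mm bars) base, 20 mm high, with a turned pale handle upright in its centre, a round stem 26 mm thick from 26 to 64 mm above the underside (grip here, any yaw), top at 70 mm. About 0.12 kg. Origin: centre of the underside; z up. At the start it stands on its own pad on the drying rack.
- block_oblong: Wooden hand printing block: oblong, 34 mm along its x and 50 mm along its y base, 20 mm high, with a turned pale handle upright in its centre, a round stem 26 mm thick from 26 to 64 mm above the underside (grip here, any yaw), top at 70 mm. About 0.12 kg. Origin: centre of the underside; z up. At the start it stands on its own pad on the drying rack.
- pad_round: Fixed black rubber pad, 60 x 64 x 3 mm, on the white slatted drying rack, under block_round at the start. Origin: centre of its underside, 15 mm above the table; top at 18 mm. The four pads form a straight row at 68 mm pitch, in any order. x along the row (either sense), z up.
- pad_square: Fixed black rubber pad, 60 x 64 x 3 mm, on the white slatted drying rack, under block_square at the start. Origin: centre of its underside, 15 mm above the table; top at 18 mm. The four pads form a straight row at 68 mm pitch, in any order. x along the row (either sense), z up.
- pad_cross: Fixed black rubber pad, 60 x 64 x 3 mm, on the white slatted drying rack, under block_cross at the start. Origin: centre of its underside, 15 mm above the table; top at 18 mm. The four pads form a straight row at 68 mm pitch, in any order. x along the row (either sense), z up.
- pad_oblong: Fixed black rubber pad, 60 x 64 x 3 mm, on the white slatted drying rack, under block_oblong at the start. Origin: centre of its underside, 15 mm above the table; top at 18 mm. The four pads form a straight row at 68 mm pitch, in any order. x along the row (either sense), z up.
- drying_post: Fixed dark turned post, 26 mm wide, 66 mm tall, at one end of the drying rack (either end; the other has a flat stop 10 mm high), in line with the pads: 50, 118, 186 and 254 mm from their centres. Origin: centre of its foot, 15 mm above the table.
- storage_rack: Fixed dark rack, 340 x 94 mm, empty, beside the drying rack. Origin: on the table under its middle; x along, z up. Deck top at z 15 mm; side rims 10 mm above the deck, inner faces at y +-39 mm. Flush grey felt squares, 56 mm wide, at x = -102, -34, 34, 102 mm, y 0. Pale turned post (26 mm wide, 66 mm above the deck) at x = +152 mm; flat stop, 10 mm high, at x = -152 mm.
There are look-alikes about, which are no part of the job. Leave any green look-alike of the block_square alone. Leave any pink look-alike of the block_round alone.

How it is judged:
By the outcome, as a careful person would: the job done as asked, in the order asked, and still so for the second after the job is handed in, with the robot touching nothing.
It also fails if it takes over 117 s, if anything falls off the work surface, if the arm or the gripper's body presses on something with over 40 N, if the wrist force passes 120 N, or if a joint passes its speed limit or range.

### The arm

A 6-joint arm with a two-finger parallel gripper is mounted at the origin on the work surface. World frame = base frame: x ahead of the robot, y to its left, z up, the work surface at z = 0. Lengths are in m, angles in rad, forces in N, time in s.
With the tool pointing down it reaches from about 0.225 to 0.875 m from the base axis. Payload 3.4 kg.
Tool frame: the origin (TCP) lies on the centre line of the jaws, within the pads' length; the fingertips stand 14 mm ahead of it and the grasp point (between the pads) lies 5 mm behind it; z points along the fingers, y is the line along which they close (so a half turn about z gives the same grasp; the last joint's range is limited). The gripper opens to 85 mm and grips with 20 to 120 N. Pads are 22 mm wide; open, the fingers measure 114 mm over their backs; the gripper's body (76 mm by 85 mm) begins 54 mm behind the grasp point. The pads swing forward as they close: fully open they stand 13 mm farther back than shut.
Start: joints at [-1.366, 0.276, 1.505, -0, 1.361, -0.121], TCP at [0.184, -0.545, 0.245] pointing down, gripper open.
Joint ranges: [-2.89, 2.89], [-0.75, 2.08], [0.22, 2.7], [-1.18, 4.32], [0.11, 2.71], [-2.7, 2.7]. Speed limits (rad/s): [2.57, 2.57, 3.14, 3.14, 3.14, 3.14].

### API

Orientations are given as a unit quaternion [w, x, y, z].
In Python, from rig import manip, eyes gives the robot as it stands.
- The arm moves only by the shell command python3 -m creep 'ROWS' [FORCE]. ROWS is JSON, a list of rows, each a list of 5 numbers: the opening, from 0 (shut) to 1 (fully open), then the shift along the tool's x, y, z normalised to -1 to 1, where 1 is 0.5 m, then the turn about the tool's z normalised to -1 to 1, where 1 is 360 degrees. In form: [[fingers, dx, dy, dz, spin], ...]. A call has 1 to 10 rows; each row is the pose to reach, as a shift and turn from the pose commanded when the call began, along the tool's axes at that moment, turning the shorter way round; what a row does not reach only later rows make up. A row lasts 1/10 s, in which the tool goes at most 50 mm and 8.59 degrees, less where a joint would pass 70% of its speed; a pose out of reach is approached as far as the arm can. A call with a number of a shift or a turn outside -1 to 1 is refused whole. A call with a gripper value outside its range is refused whole. The fingers move at their own pace and stop on an object; FORCE is the grip in N (left out, the last holds). Time passes only in rows, so rows that repeat a pose let the fingers close. It gives the time, the measured TCP pose, the force, the opening and the grip force at its end, in the units of the state.
- manip.get_state(): the state, without advancing time (a new reading comes with each control period).
- eyes.get_image(name): name is "scene" or "top" or "wrist"; returns a dict with "frame" (384x512x3 uint8, red, green, blue), "fx", "fy", "cx", "cy" (pixels), "k1" (the pictures are not rectified: a ray, as slopes to the right and down, at radius r is drawn at 1 + k1 r^2 times it, then the intrinsics apply), "R" (3x3) and "t" (3): a world point X has camera coordinates R X + t. Camera axes: x right, y down, z forward; pixel columns grow to the right and rows downward; lengths in m; the calibration is good to about 2 mm. A picture is of the moment at which its call begins. There is no depth.
- manip.sign_off(): hands the job in; it is judged then, once.
Trained networks look in the newest picture that a camera, given by its name, has taken for a name from the list of things; names that differ only in an ending like _2 or _b are one class to them, and where a whole thing is asked for, a point or a joint stands for the part that bears it (a point fixed in the world has none). Each returns a list of dicts, best first, with "confidence" (0 to 1); they miss things now and then, are a little off and sometimes report something else, mostly with a low value. They report only what shows in the picture. A call takes as long as a camera call. They do not tell look-alikes from the thing itself.
- eyes.regions_of(camera, label): "mask" (384x512 bool, what is visible of it) and "bbox" ([left, top, right, bottom] in pixels, round what is visible of it).
- eyes.place_of(camera, label): "centre" ([column, row] in pixels: a listed point, or the origin of a listed thing).
The state is a dict: "clock": time; "qpos": joint angles; "qd": joint speeds; "effort": joint torques, N m; "position": TCP position; "ee_rot": TCP orientation; "contact_force": force on the tool from outside, world axes, zero at the start; "moment": the same for the moment, N m; "width": finger opening in m; "gripper_force": force on a finger pad.
Only numpy, scipy, OpenCV 4.12 (cv2) and the standard library are available. Lean on these libraries where they do the work, as an engineer would, in place of code of your own. Each camera call takes 0.05 s, during which the arm holds its last target. There are 200 camera calls.

## Working session

There is one attempt and no reset: what is moved stays moved. The work goes in short steps, Python scripts to look and compute and a shell command to move; the robot and the scene stay as the last step left them, time stands still between calls to the robot, and variables do not carry over. Pictures are saved under pics/ and viewed, at most 14 in all, crops included, and the job is handed in when it is done.

```bash
mkdir -p pics; ls
cat > h.py <<'E'
import numpy as np, cv2
from rig import manip, eyes
def ray(im,u,v):
    xd=np.array([(u-im["cx"])/im["fx"],(v-im["cy"])/im["fy"]]); x=xd.copy()
    for _ in range(30): x=xd/(1+im["k1"]*(x@x))
    R=np.array(im["R"]);t=np.array(im["t"])
    return -R.T@t, R.T@np.array([x[0],x[1],1])
def onz(im,u,v,z):
    c,d=ray(im,u,v); return c+d*(z-c[2])/d[2]
def proj(im,X):
    p=np.array(im["R"])@np.array(X)+np.array(im["t"]); s=p[:2]/p[2]; s=s*(1+im["k1"]*(s@s))
    return s[0]*im["fx"]+im["cx"],s[1]*im["fy"]+im["cy"]
E
python3 - <<'E'
from h import *
ims={}
for c in("top","scene"):
    im=eyes.get_image(c); cv2.imwrite(f"pics/{c}0.png",im["frame"][:,:,::-1])
    print(c,im["fx"],im["k1"],-np.array(im["R"]).T@im["t"])
    if c=="top":
        for n,z in [("block_round",.018),("block_square",.018),("block_cross",.018),("block_oblong",.018),("pad_round",.015),("pad_square",.015),("pad_cross",.015),("pad_oblong",.015),("drying_post",.015),("storage_rack",0)]:
            for r in eyes.place_of(c,n): print(n,round(r["confidence"],2),np.round(r["centre"]),onz(im,*r["centre"],z).round(3)[:2])
print(manip.get_state())
E
```

```text
pics
top 374.8326149651226 -0.09717135574227136 [ 0.45572679 -0.02453168  0.8525477 ]
block_round 0.7 [286. 141.] [ 0.647 -0.131]
block_round 0.66 [340. 140.] [ 0.653 -0.257]
block_square 0.91 [353. 187.] [ 0.545 -0.286]
block_square 0.75 [290. 204.] [ 0.505 -0.14 ]
block_cross 0.55 [287. 171.] [ 0.578 -0.134]
block_oblong 0.91 [297. 234.] [ 0.437 -0.157]
block_oblong 0.44 [294. 234.] [ 0.437 -0.15 ]
pad_round 0.56 [284. 143.] [ 0.645 -0.127]
pad_square 0.85 [290. 204.] [ 0.506 -0.142]
pad_cross 0.88 [290. 169.] [ 0.585 -0.142]
pad_oblong 0.94 [295. 235.] [ 0.436 -0.153]
drying_post 0.58 [285. 122.] [ 0.693 -0.13 ]
storage_rack 0.6 [148. 175.] [0.567 0.184]
scene 349.71225316308625 -0.0815586506596803 [ 0.89000107 -0.48153154  0.61287725]
{'clock': 0.6, 'qpos': array([-1.36599800e+00,  2.75879118e-01,  1.50489932e+00, -1.56887918e-05,
        1.36070642e+00, -1.20942457e-01]), 'qd': array([ 0.00147634,  0.00031895, -0.00021371, -0.00045754, -0.00181915,
        0.00024019]), 'effort': array([ 6.18545437e-04, -4.16389453e+01, -2.45985264e+01,  1.45729264e-04,
        4.14277392e-04, -5.60422279e-06]), 'position': array([ 0.18403274, -0.54478223,  0.2453402 ]), 'ee_rot': array([ 5.41684653e-05,  9.86765645e-01,  1.62152889e-01, -5.40624755e-06]), 'contact_force': array([ 0.09515747, -0.41734554, -0.09578035]), 'moment': array([-0.02187151, -0.02287455, -0.03033125]), 'gripper_force': 0.0, 'width': 0.08482925626189865}
```

View pics/top0.png

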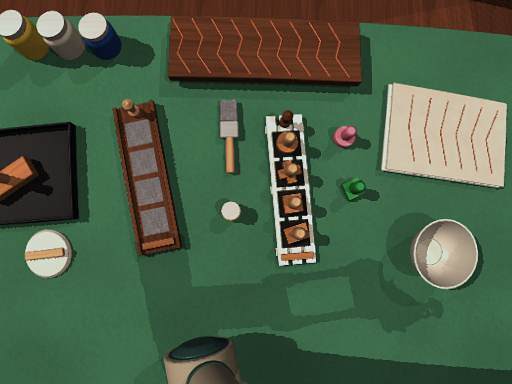

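View pics/scene0.png

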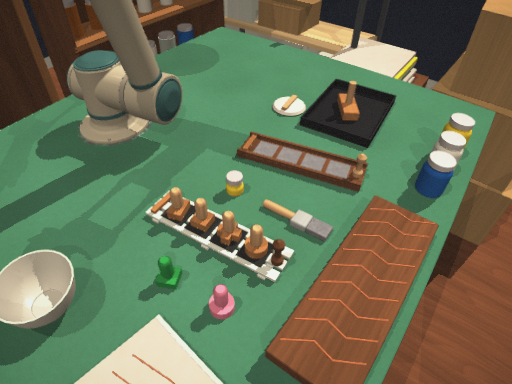

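The top view shows the drying post at (286,118), at the far end, with round, cross, square and oblong running from it toward the robot. The storage post at (129,105) is also at the far end, and its felts are at about (138,133), (144,160), (150,190) and (155,220). The look-alikes, pink (345,136) and green (354,187), stand clear on the right. The scene view agrees with all of this.

```bash
cat > m.py <<'E'
from h import *
from scipy.optimize import least_squares
obs={}
for c in("top","scene"):
    im=eyes.get_image(c)
    f=im["frame"]; hsv=cv2.cvtColor(f,cv2.COLOR_RGB2HSV)
    r=eyes.regions_of(c,"storage_rack")[0]["mask"].astype(np.uint8)
    r=cv2.morphologyEx(r,cv2.MORPH_CLOSE,np.ones((9,9)))
    m=((hsv[...,1]<70)&(hsv[...,2]>60)&(r>0)).astype(np.uint8)
    m=cv2.morphologyEx(m,cv2.MORPH_OPEN,np.ones((3,3)))
    n,_,st,ce=cv2.connectedComponentsWithStats(m)
    fe=[ce[i] for i in range(1,n) if st[i,4]>80]
    print(c,"felts",[(np.round(ce[i],1),st[i,4],onz(im,*ce[i],.015)[:2].round(4)) for i in range(1,n) if st[i,4]>80])
    b={}
    for n in("round","cross","square","oblong"):
        for k,z in(("block_",.018),("pad_",.015)):
            b[k+n]=[(round(q["confidence"],2),onz(im,*q["centre"],z)[:2].round(3)) for q in eyes.place_of(c,k+n)]
    b["post"]=[onz(im,*q["centre"],.015)[:2].round(3) for q in eyes.place_of(c,"drying_post")]
    for k,v in b.items(): print(k,v)
    # drying rack handles: warm pale tops
    cv2.imwrite(f"pics/{c}_crop.png",cv2.resize(f[100:275,90:330] if c=="top" else f[120:290,130:380],None,fx=3,fy=3,interpolation=cv2.INTER_CUBIC)[:,:,::-1])
E
python3 m.py
```

```text
top felts [(array([138. , 132.8]), np.int32(576), array([0.6616, 0.2064])), (array([143.2, 161.5]), np.int32(594), array([0.5955, 0.1912])), (array([148.5, 190.8]), np.int32(607), array([0.5293, 0.1764])), (array([154.1, 220.9]), np.int32(629), array([0.4625, 0.1614]))]
block_round [(0.77, array([ 0.645, -0.129])), (0.75, array([ 0.658, -0.263]))]
pad_round [(0.81, array([ 0.644, -0.125])), (0.44, array([ 0.442, -0.157]))]
block_cross [(0.81, array([ 0.579, -0.137]))]
pad_cross [(0.72, array([ 0.582, -0.147]))]
block_square [(0.73, array([ 0.502, -0.148]))]
pad_square [(0.74, array([ 0.502, -0.145]))]
block_oblong [(0.83, array([ 0.446, -0.152])), (0.64, array([ 0.639, -0.13 ]))]
pad_oblong []
post [array([ 0.694, -0.128])]
scene felts [(array([265.8, 148.6]), np.int32(245), array([0.4648, 0.1646])), (array([288.7, 155.1]), np.int32(258), array([0.5307, 0.1789])), (array([312.8, 161.9]), np.int32(278), array([0.5973, 0.1936])), (array([337.8, 168.9]), np.int32(290), array([0.6639, 0.2088]))]
block_round [(0.85, array([ 0.675, -0.272])), (0.68, array([ 0.648, -0.121]))]
pad_round [(0.51, array([ 0.645, -0.128]))]
block_cross [(0.85, array([ 0.579, -0.133])), (0.4, array([ 0.507, -0.142]))]
pad_cross [(0.57, array([ 0.572, -0.135]))]
block_square [(0.86, array([ 0.556, -0.28 ])), (0.72, array([ 0.51, -0.14]))]
pad_square [(0.51, array([ 0.514, -0.139]))]
block_oblong [(0.68, array([ 0.44 , -0.163]))]
pad_oblong [(0.75, array([ 0.431, -0.142]))]
post []
```

View pics/top_crop.png

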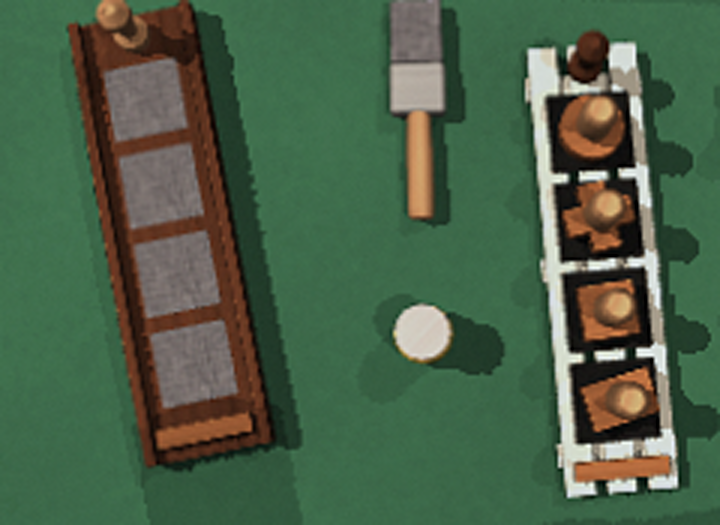

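The crop shows pad centres on the drying rack at crop pixels of about (590,130), (598,218), (607,310) and (617,402). The handle tops are at (600,112), (606,205), (618,306) and (632,398), and all four felts are clear. I'll turn these into positions.

Run:
```python
from h import *
im=eyes.get_image("top")
for a,z in(([(590,130),(598,218),(607,310),(617,402)],.018),([(602,109),(608,203),(620,304),(635,397)],.086)):
    print([onz(im,89.7+x/3,99.7+y/3,z)[:2].round(4) for x,y in a])
s=manip.get_state(); w,x,y,z=s["ee_rot"]
from scipy.spatial.transform import Rotation as R
M=R.from_quat([x,y,z,w]).as_matrix(); print(M.round(3), np.degrees(np.arctan2(M[1,0],M[0,0])))
# target: over (0.545,-.14), x tool along row
d=M.T@(np.array([.47,-.146,.25])-s["position"]); print("units",(d/.5).round(3))
```

```text
[array([ 0.6436, -0.132 ]), array([ 0.5762, -0.1383]), array([ 0.5069, -0.1453]), array([ 0.4386, -0.1531])]
[array([ 0.6435, -0.1317]), array([ 0.577, -0.136]), array([ 0.507 , -0.1444]), array([ 0.4435, -0.155 ])]
[[ 0.947  0.32   0.   ]
 [ 0.32  -0.947 -0.   ]
 [-0.     0.    -1.   ]] 18.66414753867814
units [ 0.797 -0.573 -0.009]
```

```bash
python3 -m creep '[[1,0.8,-0.57,-0.01,0.035],[1,0.8,-0.57,-0.01,0.035],[1,0.8,-0.57,-0.01,0.035],[1,0.8,-0.57,-0.01,0.035],[1,0.8,-0.57,-0.01,0.035],[1,0.8,-0.57,-0.01,0.035],[1,0.8,-0.57,-0.01,0.035],[1,0.8,-0.57,-0.01,0.035],[1,0.8,-0.57,-0.01,0.035],[1,0.8,-0.57,-0.01,0.035]]' 60
python3 -m creep '[[1,0,0,0,0],[1,0,0,0,0],[1,0,0,0,0],[1,0,0,0,0]]'
python3 - <<'E'
from h import *
im=eyes.get_image("wrist"); cv2.imwrite("pics/w1.png",im["frame"][:,:,::-1])
print(manip.get_state()["position"],-np.array(im["R"]).T@im["t"])
for n in("round","cross","square","oblong"):
    for k,z in(("block_",.018),("pad_",.015)):
        print(k+n,[(round(q["confidence"],2),np.round(q["centre"]),onz(im,*q["centre"],z)[:2].round(4)) for q in eyes.place_of("wrist",k+n)])
E
```

```text
clock: 2.75
position: [0.4729, -0.1444, 0.2506]
ee_rot: [0.0, 0.999, 0.053, 0.0]
contact_force: [-0.4, -1.5, -0.4]
width: 0.0853
gripper_force: 0.0
clock: 3.15
position: [0.4711, -0.1479, 0.2503]
ee_rot: [0.0, 0.999, 0.052, -0.0]
contact_force: [0.0, -0.3, 0.6]
width: 0.0856
gripper_force: 0.0
[ 0.4711197  -0.14796445  0.25030661] [ 0.55362877 -0.14032816  0.37836408]
block_round [(0.9, array([374.,   8.]), array([ 0.6619, -0.2618])), (0.59, array([256.,  16.]), array([ 0.6388, -0.1325]))]
pad_round [(0.68, array([255., 187.]), array([ 0.4392, -0.1529]))]
block_cross [(0.79, array([255.,  74.]), array([ 0.5785, -0.1379]))]
pad_cross [(0.85, array([256.,  76.]), array([ 0.5778, -0.1395]))]
block_square [(0.83, array([365., 118.]), array([ 0.5431, -0.2783])), (0.57, array([251., 141.]), array([ 0.5002, -0.141 ]))]
pad_square []
block_oblong [(0.83, array([257., 188.]), array([ 0.4396, -0.1557]))]
pad_oblong [(0.92, array([258., 187.]), array([ 0.4395, -0.1572]))]
```

View pics/w1.png

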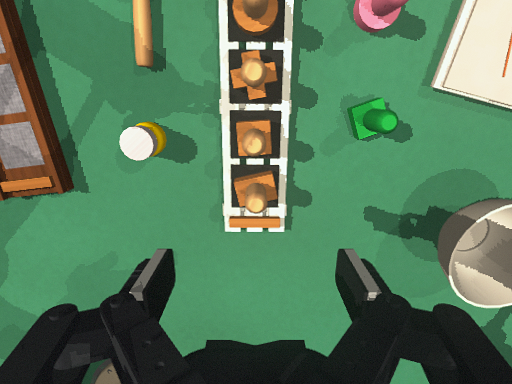

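In the wrist view the row runs up the middle. The handle tops are at about (256,68), (256,136) and (256,203), and the pads are centred near columns 254–257.

```bash
cat > g.py <<'E'
# remaining move in tool units to (x,y,z,yaw_deg)
import sys
from h import *
from scipy.spatial.transform import Rotation as R
def go(*tg):
    s=manip.get_state(); w,x,y,z=s["ee_rot"]; M=R.from_quat([x,y,z,w]).as_matrix(); p=s["position"]
    yaw=np.degrees(np.arctan2(M[1,0],M[0,0]))
    for t in tg:
        print(t,"->",((M.T@(np.array(t[:3])-p))/.5).round(4),"spin",round((yaw-t[3])/360,4))
E
python3 - <<'E'
from g import *
im=eyes.get_image("wrist")
for p in((256,68),(256,136),(256,203)): print(onz(im,*p,.086)[:2].round(4))
# pad outlines (black) as row fit: pad lattice centres in wrist
for p in((257,187),(255,132),(255,76)): print(onz(im,*p,.018)[:2].round(4))
go((.440,-.154,.18,6.),(.440,-.154,.061,6.))
E
```

```text
[ 0.5803 -0.1376]
[ 0.5167 -0.1444]
[ 0.4441 -0.1523]
[ 0.4413 -0.1542]
[ 0.5127 -0.1439]
[ 0.5776 -0.1369]
(0.44, -0.154, 0.18, 6.0) -> [-0.0646  0.0075  0.1406] spin 0.0001
(0.44, -0.154, 0.061, 6.0) -> [-0.0646  0.0075  0.3786] spin 0.0001
```

```bash
python3 -m creep '[[1,-0.06,0.006,0.08,0],[1,-0.06,0.006,0.14,0],[1,-0.06,0.006,0.2,0],[1,-0.06,0.006,0.2,0]]'
python3 - <<'E'
from g import *
im=eyes.get_image("wrist"); cv2.imwrite("pics/w2.png",im["frame"][:,:,::-1])
go((.441,-.1535,.061,6.3))
E
```

```text
clock: 4.05
position: [0.4394, -0.1515, 0.1471]
ee_rot: [-0.002, 0.999, 0.053, -0.004]
contact_force: [0.5, -0.2, -0.2]
width: 0.0852
gripper_force: 0.0
(0.441, -0.1535, 0.061, 6.3) -> [1.000e-04 2.700e-03 1.764e-01] spin -0.0006
```

View pics/w2.png

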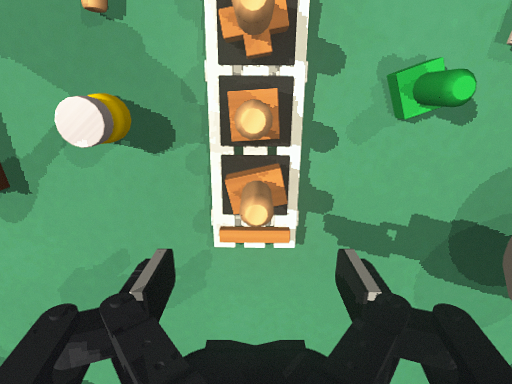

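The oblong handle (256,205) lines up with the jaw centre line at about column 255, so I'm going down to grip it.

```bash
python3 -m creep '[[1,0,0.003,0.08,0],[1,0,0.003,0.15,0],[1,0,0.003,0.176,0],[1,0,0.003,0.176,0],[0.2,0,0.003,0.176,0],[0,0,0.003,0.176,0],[0,0,0.003,0.176,0],[0,0,0.003,0.176,0],[0,0,0.003,0.176,0]]' 50
python3 - <<'E'
from g import *
im=eyes.get_image("wrist")
for p in((256,205),(253,117)): pass
go((.441,-.1535,.18,6.3),(.6628,.2076,.18,12.6),(.6628,.2076,.061,12.6))
E
```

```text
clock: 5.0
position: [0.4431, -0.1547, 0.0633]
ee_rot: [0.001, 0.999, 0.053, 0.001]
contact_force: [0.6, 0.3, 5.1]
width: 0.0246
gripper_force: 49.1
(0.441, -0.1535, 0.18, 6.3) -> [-0.0035 -0.0025 -0.2333] spin -0.0006
(0.6628, 0.2076, 0.18, 12.6) -> [ 0.5139 -0.6738 -0.2332] spin -0.0181
(0.6628, 0.2076, 0.061, 12.6) -> [ 0.5135 -0.6741  0.0048] spin -0.0181
```

```bash
python3 -m creep '[[0,0,0,-0.04,0],[0,0,0,-0.13,0],[0,0,0,-0.23,0],[0,0.1,-0.13,-0.23,-0.018],[0,0.2,-0.26,-0.23,-0.018],[0,0.26,-0.34,-0.23,-0.018],[0,0.32,-0.42,-0.23,-0.018],[0,0.38,-0.5,-0.23,-0.018],[0,0.44,-0.58,-0.23,-0.018],[0,0.48,-0.63,-0.23,-0.018]]'
python3 -m creep '[[0,0.03,-0.04,0,0],[0,0.03,-0.04,0,0],[0,0.03,-0.04,0,0],[0,0.03,-0.04,0,0]]'
python3 - <<'E'
from g import *
im=eyes.get_image("wrist"); cv2.imwrite("pics/w3.png",im["frame"][:,:,::-1])
go((.6628,.2076,.06,12.6))
E
```

```text
clock: 6.05
position: [0.6242, 0.1469, 0.1771]
ee_rot: [0.0, 0.994, 0.109, -0.0]
contact_force: [0.9, -1.3, -0.5]
width: 0.0249
gripper_force: 49.3
clock: 6.45
position: [0.6333, 0.1667, 0.177]
ee_rot: [0.0, 0.994, 0.109, -0.001]
contact_force: [-0.3, 0.3, -0.7]
width: 0.0249
gripper_force: 49.4
(0.6628, 0.2076, 0.06, 12.6) -> [ 0.0754 -0.0678  0.2344] spin -0.0003
```

View pics/w3.png

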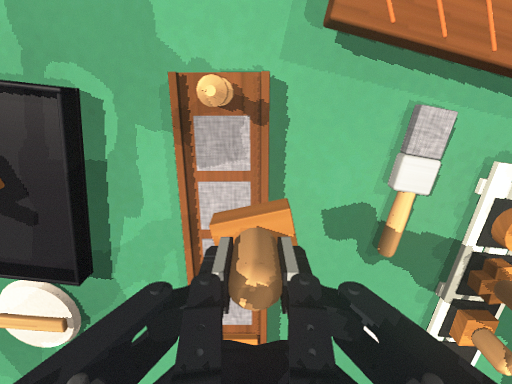

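The block is held upright between the fingers at about (255,265). Felt 1, next to the post, is at (221,143) and felt 2 is at about (225,203). I'll check the felts and the in-grip offset from this view.

Run:
```python
from g import *
im=eyes.get_image("wrist"); p=manip.get_state()["position"]
print(onz(im,221.5,143,.015)[:2].round(4))
for h in(-.043,-.023,.027): print(h,np.round(proj(im,p+[0,0,h])))
f=cv2.cvtColor(im["frame"],cv2.COLOR_RGB2HSV)
m=((f[...,1]<60)&(f[...,2]>90)).astype(np.uint8); m[:, :185]=0; m[:,262:]=0; m[180:]=0
n,_,st,ce=cv2.connectedComponentsWithStats(m)
for i in range(1,n):
    if st[i,4]>500: print(ce[i],st[i],onz(im,*ce[i],.015)[:2].round(4))
for q in eyes.place_of("wrist","block_oblong"): print(q["confidence"],q["centre"],onz(im,*q["centre"],p[2]-.043)[:2]-p[:2])
c=im["frame"][190:320,190:330]; cv2.imwrite("pics/w3c.png",cv2.resize(c,None,fx=4,fy=4)[:,:,::-1])
```

```text
[0.6633 0.2068]
-0.043 [253. 228.]
-0.023 [253. 243.]
0.027 [253. 299.]
[221.9615894 142.7102649] [ 193  116   57   55 3020] [0.6637 0.2064]
0.82 [258.0, 229.0] [-1.19449603e-05 -3.17414995e-03]
```

View pics/w3c.png

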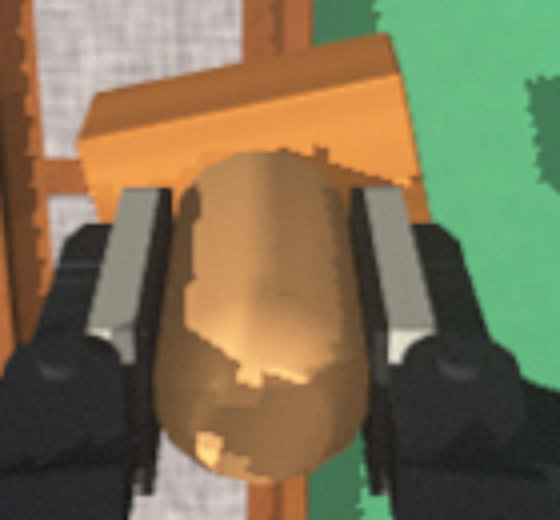

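```bash
python3 -m creep '[[0,0.075,-0.067,0,0],[0,0.075,-0.067,0.05,0],[0,0.075,-0.067,0.12,0],[0,0.075,-0.067,0.18,0],[0,0.075,-0.067,0.21,0],[0,0.075,-0.067,0.22,0],[0,0.075,-0.067,0.22,0],[0,0.075,-0.067,0.22,0]]'
python3 - <<'E'
from g import *
go((.663,.207,.0605,12.6))
E
```

```text
clock: 7.4
position: [0.6647, 0.2085, 0.0691]
ee_rot: [-0.0, 0.994, 0.109, 0.002]
contact_force: [0.4, -0.1, -0.6]
width: 0.0247
gripper_force: 49.5
(0.663, 0.207, 0.0605, 12.6) -> [-0.004   0.0022  0.0171] spin -0.0002
```

```bash
python3 -m creep '[[0,-0.003,0.002,0.006,0],[0,-0.003,0.002,0.012,0],[0,-0.003,0.002,0.014,0],[0,-0.003,0.002,0.015,0],[0,-0.003,0.002,0.015,0]]'
python3 -m creep '[[0,0,0,0.001,0],[0,0,0,0.002,0],[0,0,0,0.002,0]]'
```

```text
clock: 7.9
position: [0.6621, 0.2073, 0.0604]
ee_rot: [0.0, 0.994, 0.109, 0.0]
contact_force: [-1.8, 0.1, 3.0]
width: 0.0248
gripper_force: 50.0
clock: 8.2
position: [0.6621, 0.2073, 0.0604]
ee_rot: [0.0, 0.994, 0.109, 0.0]
contact_force: [-3.4, -0.7, 7.9]
width: 0.0248
gripper_force: 50.6
```

```bash
python3 -m creep '[[0.3,0,0,-0.001,0],[0.7,0,0,-0.001,0],[1,0,0,-0.001,0],[1,0,0,-0.001,0],[1,0,0,-0.06,0],[1,0,0,-0.16,0],[1,0,0,-0.22,0]]'
python3 - <<'E'
from g import *
im=eyes.get_image("top")
for q in eyes.place_of("top","block_oblong"): print(q["confidence"],q["centre"],onz(im,*q["centre"],.015)[:2])
go((.509,-.145,.15,6.3),(.509,-.145,.0625,6.3))
cv2.imwrite("pics/t2.png",cv2.resize(im["frame"][90:275,90:330],None,fx=3,fy=3,interpolation=cv2.INTER_CUBIC)[:,:,::-1])
E
```

```text
clock: 8.9
position: [0.6634, 0.2076, 0.1716]
ee_rot: [-0.0, 0.994, 0.109, 0.002]
contact_force: [0.9, -0.5, 0.7]
width: 0.0852
gripper_force: 0.0
0.56 [137.9, 133.1] [0.6608694  0.20662474]
(0.509, -0.145, 0.15, 6.3) -> [-0.4593  0.6211  0.0443] spin 0.0174
(0.509, -0.145, 0.0625, 6.3) -> [-0.4612  0.6211  0.2192] spin 0.0174
```

```bash
python3 -m creep '[[1,-0.07,0.09,0,0.017],[1,-0.14,0.18,0,0.017],[1,-0.2,0.27,0,0.017],[1,-0.26,0.35,0,0.017],[1,-0.32,0.43,0,0.017],[1,-0.38,0.51,0,0.017],[1,-0.44,0.59,0.02,0.017],[1,-0.46,0.62,0.03,0.017],[1,-0.46,0.62,0.03,0.017],[1,-0.46,0.62,0.03,0.017]]'
python3 - <<'E'
from g import *
im=eyes.get_image("wrist"); cv2.imwrite("pics/w4.png",im["frame"][:,:,::-1])
go((.509,-.145,.0625,6.3))
im2=eyes.get_image("top")
cv2.imwrite("pics/t2.png",cv2.resize(im2["frame"][90:275,90:330],None,fx=3,fy=3,interpolation=cv2.INTER_CUBIC)[:,:,::-1])
E
```

```text
clock: 10.0
position: [0.5043, -0.1456, 0.1528]
ee_rot: [-0.001, 0.998, 0.055, -0.001]
contact_force: [0.0, 0.0, 0.5]
width: 0.0854
gripper_force: 0.0
(0.509, -0.145, 0.0625, 6.3) -> [0.0083 0.0013 0.1813] spin 0.0002
```

View pics/w4.png

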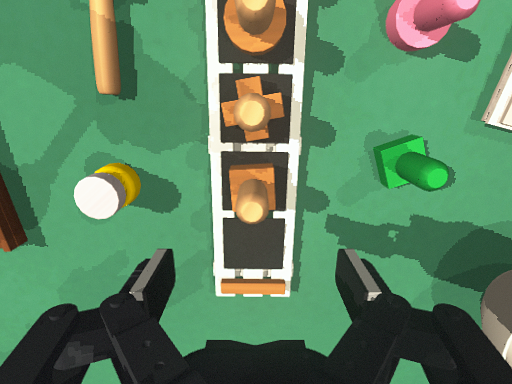

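View pics/t2.png

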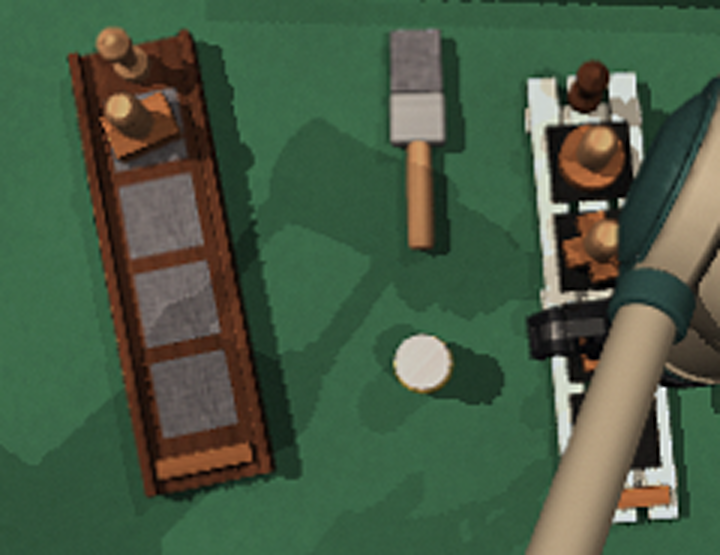

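Oblong stands upright, well centred on the felt next to the post. The square block's handle top is at (251,202) in the wrist view, near the centre line. I'll measure its x once more before going down.

Run:
```python
from g import *
im=eyes.get_image("wrist")
print([onz(im,*p,z)[:2].round(4) for p,z in(((251,204),.086),((252,107),.086),((250,4),.086),((254,183),.018),((255,243),.018),((255,109),.018))])
```

```text
[array([ 0.5129, -0.1418]), array([ 0.5812, -0.135 ]), array([ 0.64  , -0.1273]), array([ 0.5089, -0.1442]), array([ 0.4441, -0.1526]), array([ 0.5775, -0.1374])]
```

```bash
python3 -m creep '[[1,0.01,0,0.08,0],[1,0.01,0,0.15,0],[1,0.01,0,0.18,0],[1,0.01,0,0.18,0],[0.2,0.01,0,0.18,0],[0,0.01,0,0.18,0],[0,0.01,0,0.18,0],[0,0.01,0,0.18,0],[0,0.01,0,0.18,0]]'
python3 - <<'E'
from g import *
go((.5966,.193,.18,12.6))
E
```

```text
clock: 11.05
position: [0.5105, -0.1449, 0.0649]
ee_rot: [0.0, 0.998, 0.056, 0.001]
contact_force: [-0.1, 1.2, 5.0]
width: 0.0245
gripper_force: 48.9
(0.5966, 0.193, 0.18, 12.6) -> [ 0.247  -0.6521 -0.2304] spin -0.0172
```

```bash
python3 -m creep '[[0,0,0,-0.04,0],[0,0,0,-0.13,0],[0,0,0,-0.22,0],[0,0.05,-0.13,-0.22,-0.017],[0,0.09,-0.22,-0.22,-0.017],[0,0.12,-0.31,-0.22,-0.017],[0,0.15,-0.4,-0.22,-0.017],[0,0.18,-0.49,-0.22,-0.017],[0,0.21,-0.57,-0.22,-0.017],[0,0.24,-0.64,-0.22,-0.017]]'
python3 -m creep '[[0,0,-0.005,0,0],[0,0,-0.005,0,0],[0,0,-0.005,0.06,0],[0,0,-0.005,0.12,0],[0,0,-0.005,0.16,0],[0,0,-0.005,0.17,0],[0,0,-0.005,0.17,0]]'
python3 - <<'E'
from g import *
go((.5966,.193,.062,12.6))
E
```

```text
clock: 12.05
position: [0.5931, 0.1893, 0.1736]
ee_rot: [-0.0, 0.994, 0.11, -0.0]
contact_force: [0.8, -0.6, -1.1]
width: 0.0246
gripper_force: 49.5
clock: 12.75
position: [0.5922, 0.1876, 0.0882]
ee_rot: [0.0, 0.994, 0.109, -0.001]
contact_force: [0.5, 0.0, -1.6]
width: 0.0247
gripper_force: 49.7
(0.5966, 0.193, 0.062, 12.6) -> [ 0.0109 -0.0087  0.0524] spin -0.0004
```

```bash
python3 -m creep '[[0,0.01,-0.009,0.02,0],[0,0.011,-0.009,0.036,0],[0,0.011,-0.009,0.043,0],[0,0.011,-0.009,0.047,0],[0,0.011,-0.009,0.049,0],[0,0.011,-0.009,0.051,0],[0,0.011,-0.009,0.052,0],[0,0.011,-0.009,0.052,0]]'
```

```text
clock: 13.55
position: [0.5973, 0.1947, 0.0629]
ee_rot: [0.0, 0.994, 0.109, 0.0]
contact_force: [0.6, -0.7, -1.8]
width: 0.0245
gripper_force: 49.7
```

```bash
python3 -m creep '[[0,-0.001,0.003,0.001,0],[0,-0.001,0.003,0.002,0],[0,-0.001,0.003,0.004,0],[0,-0.001,0.003,0.005,0],[0,-0.001,0.003,0.005,0]]'
```

```text
clock: 14.05
position: [0.5971, 0.193, 0.0619]
ee_rot: [0.0, 0.994, 0.109, 0.0]
contact_force: [-3.4, -1.1, 7.3]
width: 0.0245
gripper_force: 50.6
```

Square has touched down, so I'll release it, go up and move over to the cross block.

```bash
python3 -m creep '[[0.3,0,0,-0.001,0],[0.7,0,0,-0.001,0],[1,0,0,-0.001,0],[1,0,0,-0.001,0],[1,0,0,-0.06,0],[1,0,0,-0.14,0],[1,0,0,-0.2,0]]'
python3 - <<'E'
from g import *
go((.578,-.137,.15,6.3))
E
```

```text
clock: 14.75
position: [0.5976, 0.1933, 0.1618]
ee_rot: [-0.0, 0.994, 0.109, 0.001]
contact_force: [0.6, -0.0, 0.1]
width: 0.0855
gripper_force: 0.0
(0.578, -0.137, 0.15, 6.3) -> [-0.1818  0.6363  0.0235] spin 0.0174
```

```bash
python3 -m creep '[[1,-0.03,0.09,0,0.017],[1,-0.06,0.18,0,0.017],[1,-0.08,0.27,0,0.017],[1,-0.11,0.36,0,0.017],[1,-0.13,0.45,0,0.017],[1,-0.16,0.54,0,0.017],[1,-0.18,0.62,0.02,0.017],[1,-0.18,0.636,0.02,0.017],[1,-0.18,0.636,0.02,0.017],[1,-0.18,0.636,0.02,0.017]]'
python3 - <<'E'
from g import *
im=eyes.get_image("wrist"); cv2.imwrite("pics/w5.png",im["frame"][:,:,::-1])
for n in("block_cross","pad_cross"):
    for q in eyes.place_of("wrist",n): print(n,q["confidence"],q["centre"],onz(im,*q["centre"],.018)[:2])
go((.578,-.137,.0635,6.3))
E
```

```text
clock: 15.75
position: [0.5784, -0.1359, 0.1502]
ee_rot: [-0.001, 0.998, 0.056, -0.0]
contact_force: [0.4, -0.1, 0.5]
width: 0.0853
gripper_force: 0.0
block_cross 0.89 [253.2, 187.7] [ 0.5781609  -0.13529318]
pad_cross 0.67 [255.8, 191.5] [ 0.57461534 -0.13821727]
(0.578, -0.137, 0.0635, 6.3) -> [-0.0014  0.0035  0.174 ] spin 0.0007
```

View pics/w5.png

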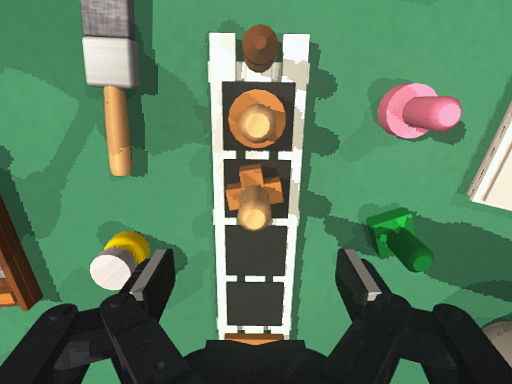

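The cross handle is at (255,210) on the centre line, and nothing is in the jaws' way. Going down.

```bash
python3 -m creep '[[1,-0.001,0.002,0.08,0],[1,-0.001,0.002,0.15,0],[1,-0.001,0.002,0.174,0],[1,-0.001,0.002,0.174,0],[0.2,-0.001,0.002,0.174,0],[0,-0.001,0.002,0.174,0],[0,-0.001,0.002,0.174,0],[0,-0.001,0.002,0.174,0],[0,-0.001,0.002,0.174,0]]'
python3 - <<'E'
from g import *
go((.5302,.178,.18,12.6))
E
```

```text
clock: 16.8
position: [0.5787, -0.1381, 0.0646]
ee_rot: [0.0, 0.998, 0.056, 0.001]
contact_force: [0.6, -0.0, 4.9]
width: 0.0251
gripper_force: 49.6
(0.5302, 0.178, 0.18, 12.6) -> [-0.0251 -0.6389 -0.2316] spin -0.0172
```

```bash
python3 -m creep '[[0,0,0,-0.04,0],[0,0,0,-0.13,0],[0,0,0,-0.22,0],[0,0,-0.1,-0.22,-0.017],[0,-0.01,-0.19,-0.22,-0.017],[0,-0.01,-0.28,-0.22,-0.017],[0,-0.02,-0.37,-0.22,-0.017],[0,-0.02,-0.46,-0.22,-0.017],[0,-0.025,-0.55,-0.22,-0.017],[0,-0.025,-0.63,-0.22,-0.017]]'
python3 -m creep '[[0,0,-0.009,0,0],[0,0,-0.009,0,0],[0,0,-0.009,0.06,0],[0,0,-0.009,0.12,0],[0,0,-0.009,0.16,0],[0,0,-0.009,0.17,0],[0,0,-0.009,0.17,0]]'
python3 - <<'E'
from g import *
go((.5302,.178,.062,12.6))
E
```

```text
clock: 17.8
position: [0.5291, 0.1756, 0.1732]
ee_rot: [-0.0, 0.994, 0.109, -0.0]
contact_force: [0.4, -0.2, -0.9]
width: 0.0244
gripper_force: 49.5
clock: 18.5
position: [0.5292, 0.1768, 0.0877]
ee_rot: [0.0, 0.994, 0.109, -0.001]
contact_force: [0.1, -0.9, -0.7]
width: 0.0249
gripper_force: 49.6
(0.5302, 0.178, 0.062, 12.6) -> [ 0.0026 -0.002   0.0514] spin -0.0004
```

```bash
python3 -m creep '[[0,0.002,-0.002,0.02,0],[0,0.002,-0.002,0.036,0],[0,0.002,-0.002,0.043,0],[0,0.002,-0.002,0.047,0],[0,0.002,-0.002,0.05,0],[0,0.002,-0.002,0.052,0],[0,0.002,-0.002,0.054,0],[0,0.002,-0.002,0.055,0],[0,0.002,-0.002,0.055,0]]'
```

```text
clock: 19.4
position: [0.5302, 0.1794, 0.0616]
ee_rot: [-0.0, 0.994, 0.109, 0.0]
contact_force: [-0.7, 0.3, 4.5]
width: 0.0248
gripper_force: 50.3
```

```bash
python3 -m creep '[[0.3,0,0,0,0],[0.7,0,0,0,0],[1,0,0,0,0],[1,0,0,0,0],[1,0,0,-0.06,0],[1,0,0,-0.14,0],[1,0,0,-0.2,0]]'
python3 - <<'E'
from g import *
go((.6445,-.130,.15,6.3))
E
```

```text
clock: 20.1
position: [0.5305, 0.1794, 0.1623]
ee_rot: [0.0, 0.994, 0.109, 0.001]
contact_force: [1.3, 0.3, -0.1]
width: 0.085
gripper_force: 0.0
(0.6445, -0.13, 0.15, 6.3) -> [0.0881 0.6535 0.0248] spin 0.0173
```

```bash
python3 -m creep '[[1,0.01,0.09,0,0.017],[1,0.02,0.18,0,0.017],[1,0.04,0.27,0,0.017],[1,0.05,0.36,0,0.017],[1,0.06,0.45,0,0.017],[1,0.07,0.54,0,0.017],[1,0.088,0.62,0.02,0.017],[1,0.088,0.653,0.02,0.017],[1,0.088,0.653,0.02,0.017],[1,0.088,0.653,0.02,0.017]]'
python3 - <<'E'
from g import *
im=eyes.get_image("wrist"); cv2.imwrite("pics/w6.png",im["frame"][:,:,::-1])
for n in("block_round","pad_round"):
    for q in eyes.place_of("wrist",n): print(n,q["confidence"],q["centre"],onz(im,*q["centre"],.018)[:2])
go((.6445,-.130,.0635,6.3))
E
```

```text
clock: 21.1
position: [0.6432, -0.1289, 0.1505]
ee_rot: [-0.001, 0.998, 0.056, -0.001]
contact_force: [-0.1, 0.9, 0.2]
width: 0.0854
gripper_force: 0.0
block_round 0.96 [392.1, 171.7] [ 0.67360767 -0.25747598]
block_round 0.83 [255.2, 189.6] [ 0.64113406 -0.1303272 ]
(0.6445, -0.13, 0.0635, 6.3) -> [0.0017 0.0045 0.1754] spin 0.0006
```

View pics/w6.png

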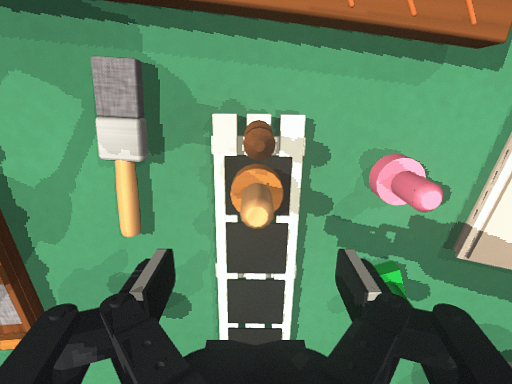

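The round block's handle is at (257,212) on the centre line, with the pink look-alike clear at (400,180). Going down.

```bash
python3 -m creep '[[1,0,0.003,0.08,0],[1,0,0.003,0.15,0],[1,0,0.003,0.175,0],[1,0,0.003,0.175,0],[0.2,0,0.003,0.175,0],[0,0,0.003,0.175,0],[0,0,0.003,0.175,0],[0,0,0.003,0.175,0],[0,0,0.003,0.175,0]]'
python3 - <<'E'
from g import *
go((.464,.1635,.18,12.6))
E
```

```text
clock: 22.15
position: [0.6448, -0.1316, 0.0646]
ee_rot: [0.0, 0.998, 0.056, 0.001]
contact_force: [-1.1, 1.5, 4.4]
width: 0.0246
gripper_force: 49.5
(0.464, 0.1635, 0.18, 12.6) -> [-0.2928 -0.6266 -0.232 ] spin -0.0172
```

```bash
python3 -m creep '[[0,0,0,-0.04,0],[0,0,0,-0.13,0],[0,0,0,-0.22,0],[0,-0.05,-0.1,-0.22,-0.017],[0,-0.09,-0.19,-0.22,-0.017],[0,-0.13,-0.28,-0.22,-0.017],[0,-0.17,-0.37,-0.22,-0.017],[0,-0.21,-0.46,-0.22,-0.017],[0,-0.25,-0.54,-0.22,-0.017],[0,-0.29,-0.62,-0.22,-0.017]]'
python3 -m creep '[[0,0,-0.007,0,0],[0,0,-0.007,0,0],[0,0,-0.007,0.06,0],[0,0,-0.007,0.12,0],[0,0,-0.007,0.16,0],[0,0,-0.007,0.17,0],[0,0,-0.007,0.17,0]]'
python3 - <<'E'
from g import *
go((.464,.1635,.062,12.6))
E
```

```text
clock: 23.15
position: [0.4636, 0.162, 0.1732]
ee_rot: [-0.0, 0.994, 0.109, -0.0]
contact_force: [0.4, 0.1, -0.4]
width: 0.0248
gripper_force: 49.4
clock: 23.85
position: [0.4651, 0.1629, 0.0877]
ee_rot: [0.0, 0.994, 0.109, -0.001]
contact_force: [0.1, -0.1, -1.4]
width: 0.0243
gripper_force: 49.6
(0.464, 0.1635, 0.062, 12.6) -> [-0.0017 -0.0017  0.0514] spin -0.0004
```

```bash
python3 -m creep '[[0,-0.002,0,0.02,0],[0,-0.002,0,0.036,0],[0,-0.002,0,0.043,0],[0,-0.002,0,0.047,0],[0,-0.002,0,0.05,0],[0,-0.002,0,0.052,0],[0,-0.002,0,0.054,0],[0,-0.002,0,0.055,0],[0,-0.002,0,0.055,0]]'
```

```text
clock: 24.75
position: [0.4637, 0.1639, 0.0616]
ee_rot: [-0.0, 0.994, 0.109, 0.0]
contact_force: [-1.5, 0.6, 4.5]
width: 0.0241
gripper_force: 50.2
```

Round has touched down. I'll release it, go up, move aside to the empty area at +x/−y and check everything.

```bash
python3 -m creep '[[0.3,0,0,0,0],[0.7,0,0,0,0],[1,0,0,0,0],[1,0,0,0,0],[1,0,0,-0.06,0],[1,0,0,-0.14,0],[1,0,0,-0.22,0],[1,0,0.1,-0.26,0],[1,0,0.2,-0.26,0],[1,0,0.3,-0.26,0]]'
python3 -m creep '[[1,0,0.1,0,0],[1,0,0.2,0,0],[1,0,0.3,0,0],[1,0,0.3,0,0],[1,0,0.3,0,0],[1,0,0.3,0,0]]'
python3 - <<'E'
from g import *
im2=eyes.get_image("top")
cv2.imwrite("pics/t3.png",cv2.resize(im2["frame"][85:265,90:330],None,fx=3,fy=3,interpolation=cv2.INTER_CUBIC)[:,:,::-1])
for n,f in(("oblong",(.6628,.2076)),("square",(.5964,.1924)),("cross",(.53,.1777)),("round",(.4637,.163))):
    for q in eyes.place_of("top","block_"+n): print(n,round(q["confidence"],2),(onz(im2,*q["centre"],.015)[:2]-f).round(4))
im=eyes.get_image("scene")
cv2.imwrite("pics/s3.png",cv2.resize(im["frame"][90:240,220:400],None,fx=4,fy=4,interpolation=cv2.INTER_CUBIC)[:,:,::-1])
E
```

```text
clock: 25.75
position: [0.4962, 0.0196, 0.192]
ee_rot: [0.0, 0.994, 0.11, 0.002]
contact_force: [1.4, 0.7, 0.6]
width: 0.0858
gripper_force: 0.0
clock: 26.35
position: [0.5273, -0.1247, 0.1904]
ee_rot: [-0.001, 0.994, 0.109, -0.001]
contact_force: [0.6, 0.3, 1.3]
width: 0.0853
gripper_force: 0.0
oblong 0.83 [-0.0036  0.0001]
square 0.6 [-0.057  -0.4695]
cross 0.82 [-0.0016  0.0008]
round 0.93 [ 0.0014 -0.    ]
```

View pics/t3.png

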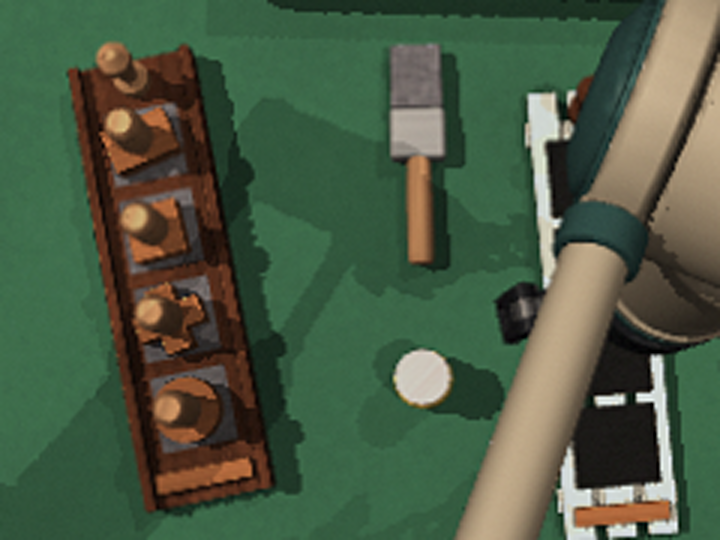

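View pics/s3.png

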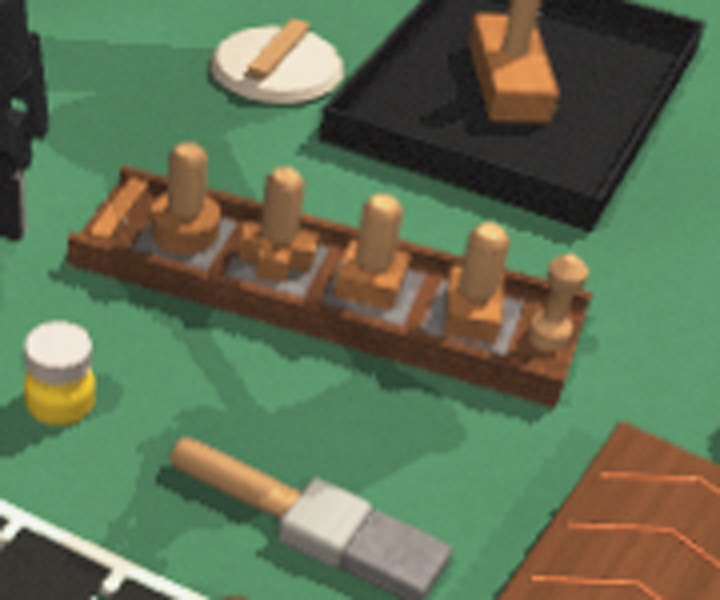

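Both views show all four blocks upright on their felts: oblong next to the storage post, then square, cross and round. Oblong, cross and round measure within about 4 mm of centre by the network. It missed the square, which looks just as well centred. The gripper is clear, so I'm handing in.

```bash
python3 -c "
from rig import manip
print(manip.sign_off())"
```

```text
the job is handed in; nothing more can be done
None
```

All four blocks stand upright on the storage rack in reverse order (oblong next to the post, then square, cross and round), each within about 4 mm of its felt's centre (square judged by eye), and the job is handed in.

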